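# Clear the rotor, shut the lid, set the speed dial and start the microcentrifuge

### The arm

A 7-joint arm with a two-finger parallel gripper is mounted at the origin on the work surface. World frame = base frame: x ahead of the robot, y to its left, z up, the work surface at z = 0. Lengths are in m, angles in rad, forces in N, time in s.
With the tool pointing down it reaches from about 0.425 to 1.025 m from the base axis. Payload 9.4 kg.
Tool frame: the origin (TCP) lies midway between the tips of the shut fingers; the grasp point (between the pads) lies 19 mm behind it; x points along the fingers, y is the direction in which the jaws open and shut, and the axes are right-handed (so a half turn about x gives the same grasp; the last joint's range is limited). The gripper opens to 93 mm and grips with 3 to 60 N. Pads are 15 mm wide; open, the fingers measure 128 mm over their backs; the gripper's body (75 mm by 188 mm) begins 65 mm behind the grasp point.
Start: joints at [-1.274, 0.599, -0.003, 1.599, 0.002, 0.943, -0.08], TCP at [0.265, 0.675, 0.219] pointing down, gripper open.
Joint ranges: [-2.57, 2.57], [-0.35, 1.97], [-1.29, 1.29], [0.11, 2.56], [-1.05, 4.19], [0.11, 1.86], [-2.63, 2.63]. Speed limits (rad/s): [2.22, 2.22, 3.01, 3.01, 3.14, 3.14, 3.14].

### API

Orientations are given as a rotation vector (axis times angle).
In Python, from workcell import sense, imaging, job gives the robot as it stands.
- The arm moves only by the shell command python3 -m jog 'ROWS' [OPENING] [FORCE]. ROWS is JSON, a list of rows, each a list of 2 entries, a list of its own where there are three numbers: the shift along the tool's x, y, z in cm, then the turn, a rotation vector about the tool's x, y, z in rad. In form: [[[dx, dy, dz], [wx, wy, wz]], ...]. A call has 1 to 8 rows; each row shifts and turns the pose as measured when the row begins, along the tool's axes as they then stand; what a row does not reach is not made up. A row lasts 1/10 s, in which the tool goes at most 50 mm and 8.59 degrees, less where a joint would pass 70% of its speed; a pose out of reach is approached as far as the arm can. A call is refused whole if a number of a shift passes 5 or a number of a turn 0.15, either way. A call with a gripper value outside its range is refused whole. OPENING is the closure, from 0 (fully open) to 1 (shut), set as the call begins (- or left out, the last holds). The fingers move at their own pace and stop on an object; FORCE is the grip in N (left out, the last holds). Time passes only in rows, so rows that do not move let the fingers close. It gives the time, the measured TCP pose, the force and the opening at its end, in the units of the state.
- sense(): the state, without advancing time (a new reading comes with each control period).
- imaging.grab_frame(name): name is "scene" or "top"; returns a dict with "color" (400x640x3 uint8, red, green, blue), "z_map" (400x640 float32, m along the optical axis (not along the pixel's ray), 0 where there is no reading), "intrinsics" (3x3 intrinsics, pixels), "k1" (the pictures are not rectified: a ray, as slopes to the right and down, at radius r is drawn at 1 + k1 r^2 times it, then the intrinsics apply), "position" and "orientation" of the camera in the world. Camera axes: x right, y down, z forward; pixel columns grow to the right and rows downward; lengths in m; the calibration is good to about 2 mm. A picture is of the moment at which its call begins.
- job.finish_job(): hands the job in, once; it reports no verdict.
The state is a dict: "time_s": time; "qpos": joint angles; "joint_velocities": joint speeds; "tau": joint torques, N m; "eef_pos": TCP position; "ee_rot": TCP orientation; "wrist_force": force on the tool from outside, world axes, zero at the start; "moment": the same for the moment, N m; "grip_width": finger opening in m.
Only numpy, scipy, OpenCV 4.12 (cv2) and the standard library are available. Lean on these libraries where they do the work, as an engineer would, in place of code of your own. Each camera call takes 0.05 s, during which the arm holds its last target. There are 200 camera calls.

### The job

The loaded microcentrifuge must be started, but a spent orange tube was left lying on its rotor: put that tube in the yellow waste bin, shut the lid fully, and turn the blue speed knob until its white pointer line points at the red dot. Only then press the green start button fully and let it go; leave the black time knob, the tip box, the bottle and the tube rack as they are.

Things in the scene. Friction and masses are not known exactly. Their poses are not given: they have to be found in the camera images.
- centrifuge: white bench-top microcentrifuge, fixed, side-on to the robot (front about to +y), 260 mm deep (x), 226 wide (y), 117 high, lid shut. Origin on the bench, -x to its front, y to the left as seen from the front. Front face at x = -135, 40 high; from there the grey control panel rises at 35 degrees for 85 mm to the deck (x = -65 to 125, 89 high). Panel normal (-0.574, 0, 0.819); knobs half-way up.
- rotor_top (a point): centre of the fixed rotor disc (128 mm across) in the round bowl (150 mm across): its flat top, 62 mm above the bench, 27 mm below the deck. The blue caps of the seated samples stand 1.5 mm above it and stay. Axes as centrifuge.
- lid (a joint): opening angle of the white lid, rad: 0 shut, 1.95 fully open (leaning back past upright). A stiff hinge (0.42 N m of friction) holds it wherever it is left: push it all the way down, a few N at the front edge. Slab 200 mm wide, 28 thick, reaching 165 mm forward of the hinge, top 117 mm above the bench when shut; a grey lip 80 x 12 mm stands out 14 mm from its front edge.
- lid_hinge (a point): middle of the lid's hinge axis, which runs along the centrifuge's y; 95 mm above the bench, 108 mm behind the centrifuge's origin. Axes as centrifuge (do not turn with the lid).
- lid_front (a point): middle of the lid's front edge, on its outer face (the upper one when shut): 165 mm from the hinge axis along the lid, 22 mm off it. Axes move with the lid: z is the outward normal of the outer face, -x runs along the lid from the hinge to the front edge.
- speed_knob_grip (a point): blue speed knob, left on the panel: skirt 44 mm across, 8 high, with a grip bar 42 long, 12 thick, top 26 off the panel; a white line runs from its centre to the pointer end. Point on the turning axis, 17 mm off the panel; x to the pointer end, z out of the panel. Light friction (0.04 N m), stays where left, stops 135 degrees either side of up-slope; starts 0.6 to 2.1 rad anticlockwise of the dot.
- speed_dot (a point): red adhesive dot, 8 mm across, on the panel beside the speed knob's scale, 33 mm from the knob's axis; the point is its centre, on the panel's surface. It marks the wanted speed and does not turn with the knob.
- time_knob_pointer (a point): black time knob, right on the panel, shaped as the speed knob, 136 mm from it; the point is the pointer end of its bar, 21 mm from its axis, 17 mm off the panel. Not to be turned.
- start (a joint): green start button on the panel, pressed straight into the panel: travel in m, 0 released, 0.005 fully in (5 N), springs back.
- start_top (a point): centre of the top of the green start button (24 mm across, in a black housing). z points out of the panel.
- tube_mid (a point): spent tube, orange with a white square cap, lying on the rotor: 60 mm long, 17 mm thick, 11 to 18 g. The point is on its axis, near its centre of mass, 8.5 mm above what it lies on. x along the tube towards the cap (cap end 29 mm away, pointed end 31 mm away).
- waste_bin: yellow open waste bin, 130 x 130 mm outside, 110 mm high, walls 4 mm, fixed to the bench before the centrifuge's front or behind its rear. Origin: centre of its underside.
- tip_box: bystander: closed pipette-tip box, 85 x 122 mm, 62 mm high, blue with white lid, loose. Origin: centre of its underside.
- reagent_bottle: bystander: amber bottle with blue cap, 66 mm across, 150 mm high, loose. Origin: centre of its underside.
- tube_rack: bystander: orange tube rack, 75 x 150 mm, 44 mm high (caps to 52 mm), loose. Origin: centre of its underside.
Mind the look-alikes: they are no part of the job. What is meant by the waste_bin is not pink or purple, and is the larger of those in its own colour.

How it is judged:
By the outcome, as a careful person would: the job done as asked, in the order asked, and still so for the second after the job is handed in, with the robot touching nothing.
It also fails if it takes over 72 s, if anything falls off the work surface, if the arm or the gripper's body presses on something with over 40 N, if the wrist force passes 120 N, or if a joint passes its speed limit or range.

## Working session

There is one attempt and no reset: what is moved stays moved. The work goes in short steps, Python scripts to look and compute and a shell command to move; the robot and the scene stay as the last step left them, time stands still between calls to the robot, and variables do not carry over. Pictures are saved under pics/ and viewed, about 8 in all and at most 12, crops included, and the job is handed in when it is done.

```bash
ls; mkdir -p pics
cat > h.py <<'E'
import numpy as np, cv2
from scipy.spatial.transform import Rotation as R
from workcell import sense, imaging, job
def grab(n):
    f=imaging.grab_frame(n); np.savez('%s.npz'%n,**f); return f
def load(n): return dict(np.load('%s.npz'%n))
def rot(f):
    o=np.array(f['orientation'])
    return o if o.shape==(3,3) else R.from_rotvec(o).as_matrix() if o.size==3 else R.from_quat(o).as_matrix()
def ray(f,u,v):
    K=np.array(f['intrinsics']);p=np.array([(u-K[0,2])/K[0,0],(v-K[1,2])/K[1,1]]);s=p.copy()
    for _ in range(20): s=p/(1+float(f['k1'])*(s@s))
    return np.array([s[0],s[1],1.])
def plane(f,u,v,z):
    d=rot(f)@ray(f,u,v);c=np.array(f['position']);return c+d*(z-c[2])/d[2]
def pt(f,u,v):
    return np.array(f['position'])+rot(f)@ray(f,u,v)*float(f['z_map'][int(round(v)),int(round(u))])
def cloud(f):
    H,W=f['z_map'].shape;K=f['intrinsics']
    uu,vv=np.meshgrid(np.arange(W),np.arange(H));p=np.stack([(uu-K[0,2])/K[0,0],(vv-K[1,2])/K[1,1]],-1);s=p.copy()
    for _ in range(20): s=p/(1+float(f['k1'])*(s**2).sum(-1,keepdims=True))
    d=np.concatenate([s,np.ones((H,W,1))],-1)*f['z_map'][...,None]
    return np.array(f['position'])+d@rot(f).T
def save(img,name): cv2.imwrite('pics/'+name,np.ascontiguousarray(img[...,::-1]))
E
python3 - <<'E'
from h import *
a=grab('scene');b=grab('top')
for f in(a,b): print(f['position'],f['orientation'],f['intrinsics'],f['k1'])
save(a['color'],'s0.png');save(b['color'],'t0.png')
print(sense())
E
```

```text
pics
[-0.11947951 -0.49921896  0.95806333] [-2.19503503  0.97298799 -0.40498487] [[421.95574405   0.         322.50871507]
 [  0.         421.95574405 196.88408747]
 [  0.           0.           1.        ]] -0.07553242153998371
[0.37730835 0.10176787 1.03164907] [-2.10640658  2.15639699 -0.18059225] [[363.82130867   0.         325.82217992]
 [  0.         363.82130867 196.0034556 ]
 [  0.           0.           1.        ]] -0.04176058047845014
{'time_s': 0.1, 'qpos': array([-1.27370806,  0.60005992, -0.00255209,  1.60002605,  0.00180055,
        0.94285916, -0.07982414]), 'joint_velocities': array([ 6.58388175e-04, -1.65701545e-03,  2.01679296e-03, -1.72551702e-03,
       -9.95490812e-05, -3.52291950e-04, -8.56642405e-04]), 'tau': array([ 3.22996224e-03, -7.66562533e+01,  1.50147479e+00, -2.52934152e+01,
       -5.23680146e-02,  1.35953099e-02,  4.71455724e-05]), 'eef_pos': array([0.26458587, 0.67455341, 0.217844  ]), 'ee_rot': array([ 0.2921751 ,  1.55096339, -0.29429643]), 'wrist_force': array([ 0.43867377, -0.12592837,  0.33799726]), 'moment': array([-0.02264033,  0.023346  ,  0.01448584]), 'grip_width': 0.09261823893200243}
```

View pics/s0.png

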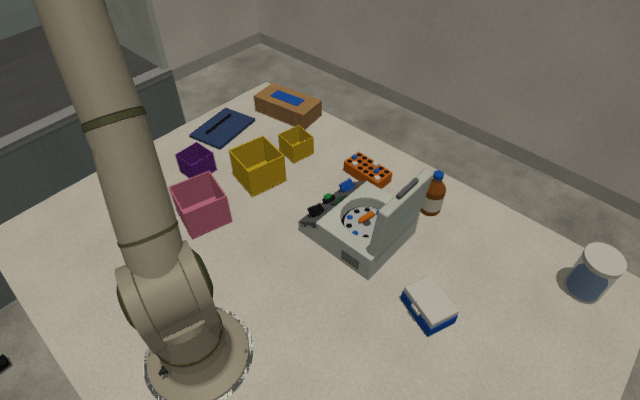

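View pics/t0.png

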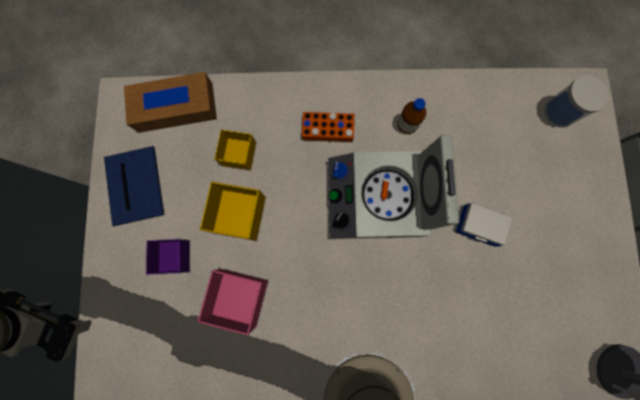

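The scene view shows the open centrifuge at about (365,225). The top view shows the following:
- **Orange objects:** the tube on the rotor at (385,190) and the rack at (328,126). The tube is the one lying on the rotor.
- **Yellow bins:** a large one at (234,211) and a small one at (236,150). I choose the large one. The pink (233,300) and purple (168,256) bins are look-alikes.
- **Knobs:** blue at (339,170), black at (340,219).
- **Start button:** green, at (335,196).

Next is a close crop and the measurements.

Run:
```python
from h import *
a=load('scene');b=load('top')
c1=cv2.resize(b['color'][130:250,310:470],None,fx=4.5,fy=4.5,interpolation=cv2.INTER_CUBIC)[:, :720]
c2=cv2.resize(a['color'][165:275,290:450],None,fx=4.5,fy=4.5,interpolation=cv2.INTER_CUBIC)
c=np.vstack([c1[:,:720],c2[:,:720]]); c=cv2.resize(c,(0,0),fx=.57,fy=.57,interpolation=cv2.INTER_AREA); print(c.shape)
save(c,'c1.png')
def comps(f,lo,hi,mina,nm,box=None):
    h=cv2.cvtColor(f['color'],cv2.COLOR_RGB2HSV);m=cv2.inRange(h,lo,hi)
    if box: k=np.zeros_like(m);k[box[1]:box[3],box[0]:box[2]]=1;m*=k
    n,l,s,ce=cv2.connectedComponentsWithStats(m);C=cloud(f)
    for i in range(1,n):
        if s[i,4]>=mina:
            P=C[(l==i)&(f['z_map']>0)]; print(nm,ce[i].round(1),s[i,4],'med',np.median(P,0).round(4),'min',P.min(0).round(3),'max',P.max(0).round(3))
for n,f,bx in(('S',a,(290,165,450,275)),('T',b,(320,140,440,245))):
    print(n);comps(f,(20,120,60),(32,255,255),60,'yellow')
    comps(f,(5,140,80),(16,255,255),8,'orange',bx)
    comps(f,(0,140,60),(4,255,255),2,'red',bx);comps(f,(170,120,60),(180,255,255),2,'red',bx)
    comps(f,(40,80,30),(85,255,255),5,'green',bx)
    comps(f,(100,140,50),(125,255,255),4,'blue',bx)
```

```text
(590, 410, 3)
S
yellow [268.9 158.9] 3332 med [0.5401 0.338  0.0562] min [ 0.432  0.269 -0.003] max [0.801 0.484 0.115]
orange [368.6 174.1] 579 med [0.726  0.0664 0.0402] min [0.713 0.009 0.002] max [0.791 0.162 0.051]
orange [436.5 188.4] 206 med [ 0.7543 -0.1624  0.107 ] min [ 0.737 -0.182  0.084] max [ 0.782 -0.138  0.129]
orange [366.  216.8] 95 med [ 0.5537 -0.0629  0.0772] min [ 0.53  -0.072  0.06 ] max [ 0.578 -0.052  0.086]
green [327.3 196.4] 37 med [0.5425 0.0726 0.0736] min [0.531 0.064 0.062] max [0.555 0.084 0.082]
green [337.3 200.4] 33 med [0.5442 0.0349 0.0827] min [0.521 0.028 0.076] max [0.563 0.043 0.088]
blue [376.1 170.4] 17 med [0.7519 0.0499 0.0525] min [0.742 0.044 0.048] max [0.758 0.056 0.056]
blue [438.2 174.9] 75 med [ 0.7645 -0.1528  0.1492] min [ 0.751 -0.164  0.136] max [ 0.783 -0.138  0.153]
blue [346.5 185.6] 125 med [0.6087 0.059  0.0804] min [0.591 0.038 0.062] max [0.634 0.075 0.09 ]
blue [349.3 216.9] 15 med [ 0.53   -0.0222  0.0648] min [ 0.522 -0.028  0.062] max [ 0.535 -0.016  0.067]
blue [355.  232.3] 15 med [ 0.4955 -0.0688  0.0648] min [ 0.
[... 571 characters left out ...]
8] 77 med [0.5458 0.0418 0.0776] min [0.526 0.034 0.071] max [0.566 0.048 0.086]
green [332.9 194.9] 75 med [0.545  0.0823 0.0713] min [0.534 0.071 0.052] max [0.561 0.093 0.078]
blue [340.2 170.5] 184 med [0.6093 0.0613 0.0791] min [0.591 0.042 0.058] max [0.639 0.081 0.092]
blue [386.6 175.6] 13 med [ 0.5963 -0.0666  0.0624] min [ 0.593 -0.07   0.06 ] max [ 0.602 -0.061  0.065]
blue [405.  188.2] 19 med [ 0.5613 -0.1141  0.0628] min [ 0.556 -0.12   0.06 ] max [ 0.566 -0.109  0.066]
blue [369.6 200.4] 15 med [ 0.5305 -0.0172  0.063 ] min [ 0.525 -0.021  0.06 ] max [ 0.534 -0.012  0.064]
blue [388.5 212.9] 15 med [ 0.4939 -0.0665  0.0627] min [ 0.489 -0.07   0.061] max [ 0.5   -0.061  0.067]
```

View pics/c1.png

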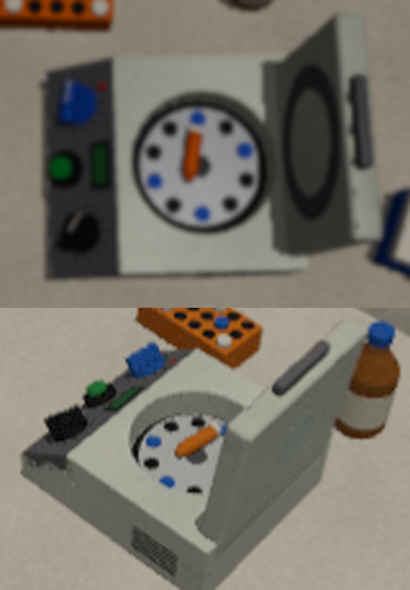

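The crop shows the tube on the rotor, with its pointed end at (190,177) towards the robot and its cap end at (197,125). The red dot is at (102,87), up-slope of the blue knob at (76,102), and the bottom panel shows the open lid. Next I fit the centrifuge axes, tube axis, lid angle, bin and knob.

Run:
```python
from h import *
a=load('scene');b=load('top')
T=cloud(b);S=cloud(a)
# deck rect via line fits from top
D=T[(abs(T[...,2]-.089)<.004)&(T[...,0]>.38)&(T[...,0]<.72)&(T[...,1]<.06)&(T[...,1]>-.16)]
print('deck n',len(D),'z',np.median(D[:,2]),'rect',cv2.minAreaRect((D[:,:2]*1000).astype(np.float32)))
ys=np.arange(-.12,.01,.006)
for nm,fn in(('lo',np.min),('hi',np.max)):
    e=np.array([(y,fn(D[abs(D[:,1]-y)<.003][:,0])) for y in ys]);p=np.polyfit(e[:,0],e[:,1],1);print('side',nm,'slope dx/dy',p, 'x at rotor y',np.polyval(p,-.066))
xs=np.arange(.45,.64,.006)
e=np.array([(x,np.max(D[abs(D[:,0]-x)<.003][:,1])) for x in xs]);p=np.polyfit(e[:,0],e[:,1],1);print('deck front slope dy/dx',p,np.polyval(p,.545))
# front face bottom edge of panel: min height points near y .09-.13
for x in(.46,.5,.52,.58,.6,.63):
    q=T[(abs(T[...,0]-x)<.006)&(T[...,1]>.04)&(T[...,1]<.16)&(T[...,2]>.03)];print('panel x',x,'ymax',q[:,1].max().round(4))
# lid
for nm,C in(('T',T),('S',S)):
    q=C[(C[...,2]>.13)&(C[...,2]<.32)&(C[...,0]>.42)&(C[...,0]<.68)&(C[...,1]<-.08)&(C[...,1]>-.32)]
    print('lid',nm,len(q),q.min(0).round(3),q.max(0).round(3))
    m=q.mean(0);u,s,v=np.linalg.svd(q-m,full_matrices=False);print(' mean',m.round(3),'n',v[2].round(3),s.round(3))
    for z in(.14,.17,.2,.23,.26,.28):
        k=q[abs(q[:,2]-z)<.006]
        if len(k): print('  z',z,len(k),'y',np.percentile(k[:,1],[2,50,98]).round(3),'x',k[:,0].min().round(3),k[:,0].max().round(3))
# bin rim
q=T[(T[...,2]>.1)&(T[...,2]<.12)&(T[...,0]>.41)&(T[...,0]<.62)&(T[...,1]>.26)&(T[...,1]<.47)]
print('bin',cv2.minAreaRect((q[:,:2]*1000).astype(np.float32)),np.median(q[:,2]))
# tube
for nm,f,C in(('S',a,S),('T',b,T)):
    h=cv2.cvtColor(f['color'],cv2.COLOR_RGB2HSV);m=cv2.inRange(h,(5,140,80),(16,255,255))>0
    m&=(abs(C[...,0]-.555)<.05)&(abs(C[...,1]+.06)<.04)
    vv,uu=np.nonzero(m);P=np.array([plane(f,u,v,.073)[:2] for u,v in zip(uu,vv)])
    print('tube',nm,cv2.minAreaRect((P*1000).astype(np.float32)),P.mean(0).round(4))
c1=cv2.resize(b['color'][150:240,318:398],None,fx=7,fy=6.6,interpolation=cv2.INTER_LANCZOS4)
c2=cv2.resize(a['color'][172:222,298:368],None,fx=3.42,fy=6,interpolation=cv2.INTER_LANCZOS4)
save(cv2.convertScaleAbs(c1,alpha=1.5),'c2.png');print(c1.shape)
```

```text
deck n 3064 z 0.0883756718512182 rect ((545.3621826171875, -50.64196014404297), (224.51710510253906, 216.60731506347656), 0.008552191779017448)
side lo slope dx/dy [0.00199582 0.43447589] x at rotor y 0.43434416363527123
side hi slope dx/dy [0.0087892  0.65666187] x at rotor y 0.6560817807775888
deck front slope dy/dx [-0.03159629  0.04918787] 0.03196789196476621
panel x 0.46 ymax 0.0948
panel x 0.5 ymax 0.0939
panel x 0.52 ymax 0.0934
panel x 0.58 ymax 0.0947
panel x 0.6 ymax 0.0942
panel x 0.63 ymax 0.0934
lid T 2804 [ 0.446 -0.185  0.13 ] [ 0.643 -0.144  0.275]
 mean [ 0.54  -0.158  0.222] n [ 0.002 -0.983 -0.185] [3.035 2.247 0.325]
  z 0.14 127 y [-0.148 -0.146 -0.145] x 0.447 0.64
  z 0.17 144 y [-0.151 -0.149 -0.147] x 0.447 0.642
  z 0.2 159 y [-0.154 -0.151 -0.15 ] x 0.446 0.642
  z 0.23 193 y [-0.166 -0.154 -0.153] x 0.446 0.641
  z 0.26 858 y [-0.183 -0.166 -0.157] x 0.446 0.643
  z 0.28 7 y [-0.173 -0.168 -0.164] x 0.506 0.562
lid S 2003 [ 0.443 -0.188  0.13 ] [ 0.643 -0.151  0.278]
 mean [ 0.522 -0.178  0.218] n [-0.045 -0.999 -0.006] [2.734 1.92  0.309]
  z 0.14 113 y [-0.179 -0.177 -0.154] x 0.445 0.641
  z 0.17 116 y [-0.181 -0.18  -0.155] x 0.445 0.642
  z 0.2 129 y [-0.184 -0.182 -0.158] x 0.443 0.64
  z 0.23 132 y [-0.186 -0.184 -0.161] x 0.445 0.636
  z 0.26 562 y [-0.187 -0.178 -0.161] x 0.444 0.642
  z 0.28 54 y [-0.178 -0.173 -0.168] x 0.509 0.583
bin ((507.64874267578125, 350.68414306640625), (131.36488342285156, 127.94163513183594), 78.84198760986328) 0.10879481441346528
tube S ((555.152587890625, -60.52821350097656), (19.123188018798828, 56.79983901977539), 82.40119934082031) [ 0.5554 -0.0607]
tube T ((553.9067993164062, -54.98576354980469), (16.07769012451172, 46.789737701416016), 87.02216339111328) [ 0.5539 -0.0562]
(594, 560, 3)
```

View pics/c2.png

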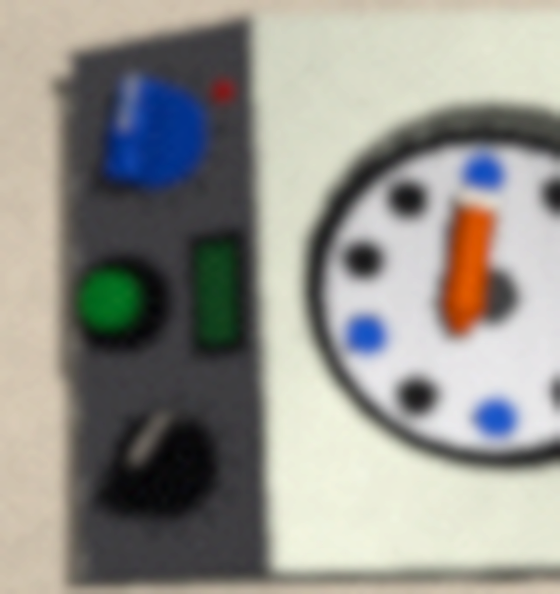

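The crop shows the speed pointer line from (122,130) to (128,72), so it points about +x. The red dot is at (223,90), the start button at (110,298) and the tube from (460,330) to (482,200). The geometry is consistent: the dot lies 33 mm from the knob axis, the deck is at 88 mm and the bin is 131×128 mm.

The lid is at about 1.67 rad and its inner face is close behind the rotor. I will tilt the gripper about 12° away from it for the grasp.

```bash
cat >> h.py <<'E'
def frame(x,y):
    x=np.array(x,float);x/=np.linalg.norm(x);y=np.array(y,float);y-=x*(x@y);y/=np.linalg.norm(y)
    return np.stack([x,y,np.cross(x,y)],1)
def to(p,Rt=None,best=False):
    s=sense();R0=R.from_rotvec(s['ee_rot']).as_matrix()
    if Rt is None: Rt=R0
    if best and np.trace(R0.T@Rt)<1: Rt=Rt@np.diag([1,-1,-1])
    w=R.from_matrix(R0.T@Rt).as_rotvec();d=np.array(p)-s['eef_pos']
    print('t',s['time_s'],'pos',s['eef_pos'].round(4),'grip',round(s['grip_width'],4),'F',np.array(s['wrist_force']).round(1),'q7',round(s['qpos'][6],2))
    print(' turn(tool)',w.round(3),'n>=',int(np.ceil(np.linalg.norm(w)/.149)),'| shift cm old axes',(R0.T@d*100).round(2),'| new axes',(Rt.T@d*100).round(2))
T12=np.radians(12)
GT=frame([0,-np.sin(T12),-np.cos(T12)],[.12,.993,0])
E
python3 -c "
from h import *
print(R.from_rotvec(sense()['ee_rot']).as_matrix().round(3))
to([.554,-.058,.2],GT,True)"
```

```text
[[-0.     0.365  0.931]
 [-0.001  0.931 -0.365]
 [-1.    -0.001  0.   ]]
t 0.1 pos [0.2646 0.6746 0.2178] grip 0.0926 F [ 0.4 -0.1  0.3] q7 -0.08
 turn(tool) [-0.25  -0.052 -0.202] n>= 3 | shift cm old axes [  1.87 -57.63  53.69] | new axes [ 16.98 -67.2   37.46]
```

```bash
python3 -m jog '[[[0,0,0],[-0.084,-0.017,-0.067]],[[0,0,0],[-0.084,-0.017,-0.067]],[[0,0,0],[-0.082,-0.017,-0.067]],[[1,-4.2,2.3],[0,0,0]],[[1,-4.2,2.3],[0,0,0]],[[1,-4.2,2.3],[0,0,0]],[[1,-4.2,2.3],[0,0,0]],[[1,-4.2,2.3],[0,0,0]]]' 0.6; python3 -m jog '[[[1,-4.2,2.3],[0,0,0]],[[1,-4.2,2.3],[0,0,0]],[[1,-4.2,2.3],[0,0,0]],[[1,-4.2,2.3],[0,0,0]],[[1,-4.2,2.3],[0,0,0]],[[1,-4.2,2.3],[0,0,0]],[[1,-4.2,2.3],[0,0,0]],[[0,0,0],[0,0,0]]]'; python3 -c "
from h import *
to([.554,-.058,.2],GT,True)"
```

```text
time_s: 0.9
eef_pos: [0.3522, 0.4462, 0.2096]
ee_rot: [-0.095, 1.555, -0.252]
wrist_force: [1.7, -0.3, -0.1]
grip_width: 0.0378
time_s: 1.7
eef_pos: [0.4841, 0.1147, 0.2083]
ee_rot: [-0.093, 1.556, -0.261]
wrist_force: [0.6, 1.3, 0.5]
grip_width: 0.0371
t 1.7 pos [0.4841 0.1147 0.2083] grip 0.0371 F [0.6 1.3 0.5] q7 0.82
 turn(tool) [ 0.016 -0.004  0.017] n>= 1 | shift cm old axes [  4.64 -15.8    8.76] | new axes [  4.4  -15.74   8.99]
```

```bash
python3 -m jog '[[[0.9,-3.5,2],[0.016,-0.004,0.017]],[[0.9,-3.5,2],[0,0,0]],[[0.9,-3.5,2],[0,0,0]],[[0.9,-3.3,2],[0,0,0]],[[0.8,-2,1],[0,0,0]],[[0,0,0],[0,0,0]]]'; python3 -c "
from h import *
to([.554,-.058,.12],GT,True);to([.554,-.058,.069],GT,True)"
```

```text
time_s: 2.3
eef_pos: [0.5572, -0.0618, 0.1991]
ee_rot: [-0.067, 1.55, -0.257]
wrist_force: [-0.5, -0.3, -0.4]
grip_width: 0.037
t 2.3 pos [ 0.5572 -0.0618  0.1991] grip 0.037 F [-0.5 -0.3 -0.4] q7 1.17
 turn(tool) [ 0.001  0.    -0.002] n>= 1 | shift cm old axes [ 7.66  1.94 -0.57] | new axes [ 7.66  1.96 -0.57]
t 2.3 pos [ 0.5572 -0.0618  0.1991] grip 0.037 F [-0.5 -0.3 -0.4] q7 1.17
 turn(tool) [ 0.001  0.    -0.002] n>= 1 | shift cm old axes [12.65  2.98 -0.7 ] | new axes [12.64  3.01 -0.7 ]
```

```bash
python3 -m jog '[[[3,1,-0.3],[0,0,0]],[[3,0.7,-0.2],[0,0,0]],[[2,0.6,-0.2],[0,0,0]],[[1.2,0.3,0],[0,0,0]],[[0,0,0],[0,0,0]]]' ; python3 -c "
from h import *
to([.554,-.058,.069],GT,True)
f=grab('scene');g=grab('top')
save(cv2.resize(np.hstack([f['color'][150:260,310:420],g['color'][140:250,330:440]]),None,fx=3.6,fy=3.6,interpolation=cv2.INTER_CUBIC),'g1.png')"
```

```text
time_s: 2.8
eef_pos: [0.554, -0.0485, 0.1007]
ee_rot: [-0.066, 1.548, -0.252]
wrist_force: [0.3, 0.1, -0.1]
grip_width: 0.0368
t 2.8 pos [ 0.554  -0.0485  0.1007] grip 0.0368 F [ 0.3  0.1 -0.1] q7 1.09
 turn(tool) [ 0.004  0.002 -0.006] n>= 1 | shift cm old axes [ 3.3  -0.29  0.02] | new axes [ 3.3  -0.27  0.03]
```

View pics/g1.png

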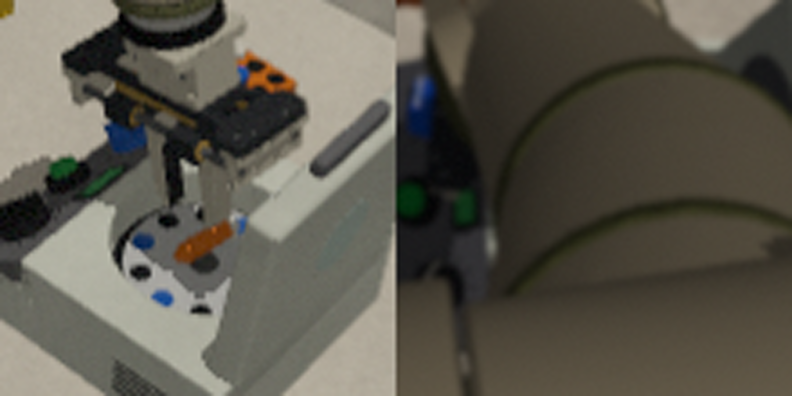

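The left half shows the fingers at (175,180) and (215,185), straddling the tube at (205,240), with the body clear of the lid. The top view is blocked by the arm. I descend and grip.

```bash
python3 -m jog '[[[1.5,-0.2,0],[0,0,0]],[[1.2,0,0],[0,0,0]],[[0.4,0,0],[0,0,0]],[[0.2,0,0],[0,0,0]],[[0,0,0],[0,0,0]]]' 0.6; python3 -c "
from h import *
to([.554,-.058,.067],GT,True)"
```

```text
time_s: 3.4
eef_pos: [0.5577, -0.0571, 0.0733]
ee_rot: [-0.064, 1.539, -0.252]
wrist_force: [0.4, 0.2, -0.8]
grip_width: 0.0371
t 3.4 pos [ 0.5577 -0.0571  0.0733] grip 0.0371 F [ 0.4  0.2 -0.8] q7 1.09
 turn(tool) [ 0.001  0.011 -0.008] n>= 1 | shift cm old axes [ 0.63 -0.01 -0.38] | new axes [ 0.64 -0.   -0.37]
```

```bash
python3 -m jog '[[[0.6,0,-0.3],[0,0,0]],[[0.2,0,-0.1],[0,0,0]]]' 0.6; python3 -m jog '[[[0,0,0],[0,0,0]],[[0,0,0],[0,0,0]],[[0,0,0],[0,0,0]],[[0,0,0],[0,0,0]],[[0,0,0],[0,0,0]],[[-1.5,0,0],[0,0,0]],[[-3,0,0],[0,0,0]],[[0,0,0],[0,0,0]]]' 1 15;  python3 -c "
from h import *
to([.507,.351,.21])"
```

```text
time_s: 3.6
eef_pos: [0.5552, -0.058, 0.0665]
ee_rot: [-0.063, 1.535, -0.251]
wrist_force: [-3.4, 4.0, 23.2]
grip_width: 0.0368
time_s: 4.4
eef_pos: [0.5535, -0.0486, 0.111]
ee_rot: [-0.063, 1.537, -0.251]
wrist_force: [0.5, 0.8, -0.8]
grip_width: 0.0169
t 4.4 pos [ 0.5535 -0.0486  0.111 ] grip 0.0169 F [ 0.5  0.8 -0.8] q7 1.09
 turn(tool) [0. 0. 0.] n>= 0 | shift cm old axes [-17.78  36.35  -8.9 ] | new axes [-17.78  36.35  -8.9 ]
```

```bash
python3 -m jog '[[[-4.5,0,0],[0,0,0]],[[-4.5,0,0],[0,0,0]],[[-2.2,4,-1],[0,0,0]],[[-0.9,4,-1],[0,0,0]],[[-0.9,4,-1],[0,0,0]],[[-0.9,4,-1],[0,0,0]],[[-0.9,4,-1],[0,0,0]],[[-0.9,4,-1],[0,0,0]]]'; python3 -m jog '[[[-0.9,4,-1],[0,0,0]],[[-0.9,4,-1],[0,0,0]],[[0,4,-1],[0,0,0]],[[0,0,0],[0,0,0]]]';python3 -c "
from h import *
to([.507,.351,.14])"
```

```text
time_s: 5.2
eef_pos: [0.5212, 0.2238, 0.2151]
ee_rot: [-0.055, 1.54, -0.266]
wrist_force: [0.8, 0.3, 0.1]
grip_width: 0.0171
time_s: 5.6
eef_pos: [0.504, 0.3588, 0.2033]
ee_rot: [-0.06, 1.543, -0.26]
wrist_force: [-1.0, -0.7, 0.2]
grip_width: 0.0168
t 5.6 pos [0.504  0.3588 0.2033] grip 0.0168 F [-1.  -0.7  0.2] q7 0.56
 turn(tool) [0. 0. 0.] n>= 0 | shift cm old axes [6.36 0.55 0.19] | new axes [6.36 0.55 0.19]
```

```bash
python3 -m jog '[[[3,0.3,0.2],[0,0,0]],[[3,0.2,0],[0,0,0]],[[2.5,0,0],[0,0,0]],[[0,0,0],[0,0,0]]]'; python3 -m jog '[[[0,0,0],[0,0,0]],[[0,0,0],[0,0,0]],[[0,0,0],[0,0,0]],[[-3,0,0],[0,0,0]],[[-4,0,0],[0,0,0]],[[-4,0,0],[0,0,0]],[[-3,0,0],[0,0,0]],[[0,0,0],[0,0,0]]]' 0.5; python3 -c "
from h import *
to([.507,.351,.3])
f=grab('scene');g=grab('top')
h=cv2.cvtColor(f['color'],cv2.COLOR_RGB2HSV);print(cv2.connectedComponentsWithStats(cv2.inRange(h,(5,140,80),(16,255,255)))[2:])
save(np.hstack([f['color'][80:280,200:480],g['color'][100:300,180:460]]),'b1.png')"
```

```text
time_s: 6.0
eef_pos: [0.5069, 0.3455, 0.114]
ee_rot: [-0.063, 1.543, -0.259]
wrist_force: [0.4, -0.1, -0.3]
grip_width: 0.0166
time_s: 6.8
eef_pos: [0.5077, 0.3754, 0.2629]
ee_rot: [-0.057, 1.539, -0.257]
wrist_force: [-0.3, -0.1, -0.4]
grip_width: 0.0464
t 6.8 pos [0.5077 0.3754 0.2629] grip 0.0464 F [-0.3 -0.1 -0.4] q7 0.57
 turn(tool) [0. 0. 0.] n>= 0 | shift cm old axes [-3.15 -3.11  0.37] | new axes [-3.15 -3.11  0.37]
(array([[     0,      0,    640,    400, 254818],
       [   254,     96,      3,      2,      3],
       [   258,     98,      2,      1,      2],
       [   259,     99,      4,      4,      7],
       [   256,    100,      2,      2,      2],
       [   264,    100,      1,      1,      1],
       [   255,    102,     11,      6,     19],
       [   268,    102,      9,      7,     13],
       [   265,    105,      1,      2,      2],
       [   277,    105,      2,      1,      2],
       [   314,    105,      4,      4,      7],
       [   269,    106,      2,      2,      2],
       [   278,    107,      1,      1,      1],
       [   320,    107,      1,   
[... 4493 characters left out ...]
   [296.66666667, 120.16666667],
       [304.        , 120.        ],
       [307.75      , 120.5       ],
       [312.        , 119.        ],
       [281.5       , 120.        ],
       [284.        , 120.        ],
       [286.5       , 121.        ],
       [289.        , 121.        ],
       [300.        , 121.        ],
       [293.66666667, 123.22222222],
       [300.75      , 124.        ],
       [311.        , 122.        ],
       [303.5       , 124.        ],
       [307.        , 124.66666667],
       [304.5       , 126.        ],
       [305.        , 128.        ],
       [366.52103121, 171.1641791 ],
       [436.45539906, 188.41314554],
       [432.        , 199.        ]]))
```

View pics/b1.png

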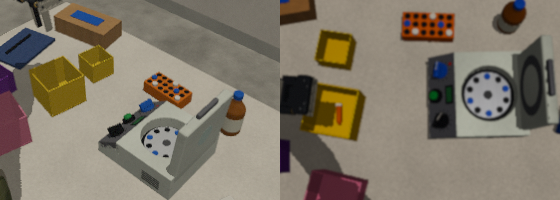

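The tube now lies in the large yellow bin (top half, (338,112)), and the rotor is clear. The arm is clear of the panel, so I measure the knob, dot and button in panel coordinates.

```bash
cat >> h.py <<'E'
N=np.array([0,.574,.819]);E1=np.array([1.,0,0]);E2=np.array([0,-.819,.574]);P0=np.array([.613,.060,.0644])
def onpanel(f,u,v,h):
    d=rot(f)@ray(f,u,v);c=np.array(f['position']);p=c+d*((P0+h*N-c)@N)/(d@N);q=p-P0
    return np.array([q@E1,q@E2])*1000
E
python3 - <<'E'
from h import *
for n in('scene','top'):
    f=load(n);C=cloud(f);h=cv2.cvtColor(f['color'],cv2.COLOR_RGB2HSV)
    # panel plane check: dark low-sat pixels with z between .045 and .085
    m=(h[...,2]<90)&(h[...,1]<60)&(C[...,0]>.45)&(C[...,0]<.65)&(C[...,1]>.03)&(C[...,1]<.1)&(C[...,2]>.035)&(C[...,2]<.09)
    d=(C[m]-P0)@N*1000;print(n,m.sum(),'plane offset mm pct',np.percentile(d,[10,30,50,70,90]).round(1))
    near=(abs(C[...,0]-.613)<.045)&(abs(C[...,1]-.06)<.045)&(C[...,2]>.04)
    def P(m,hh):
        vv,uu=np.nonzero(m);return np.array([onpanel(f,u,v,hh) for u,v in zip(uu,vv)]),uu,vv
    bl=(cv2.inRange(h,(100,120,40),(125,255,255))>0)&near
    p,_,_=P(bl,17);print(' blue n',len(p),'mean h17',p.mean(0).round(1),'min',p.min(0).round(1),'max',p.max(0).round(1))
    hi=bl&(((C-P0)@N)>.020);p,_,_=P(hi,26);r=cv2.minAreaRect(p.astype(np.float32));print(' top of bar',len(p),r)
    wh=cv2.dilate(bl.astype(np.uint8),np.ones((3,3)))>0
    wh&=(h[...,1]<150)&(h[...,2]>75)&(((C-P0)@N)>.016)
    p,uu,vv=P(wh,26)
    if len(p)>2:
        print(' white',len(p),'mean',p.mean(0).round(1),'uv',uu.mean().round(1),vv.mean().round(1));l=cv2.fitLine(p.astype(np.float32),cv2.DIST_L2,0,.01,.01).ravel();print('  dir',l.round(2),np.degrees(np.arctan2(l[1],l[0])).round(1));print(p.round(0).tolist())
    rd=((cv2.inRange(h,(0,110,50),(6,255,255))|cv2.inRange(h,(168,110,50),(180,255,255)))>0)&near
    p,_,_=P(rd,0)
    if len(p):print(' red',len(p),p.mean(0).round(1))
    g=(cv2.inRange(h,(40,80,30),(85,255,255))>0)&(abs(C[...,0]-.545)<.03)&(C[...,1]>.05)&(C[...,1]<.12)
    q=C[g];print(' green',np.median(q,0).round(4),'off',np.percentile((q-P0)@N*1000,[10,50,90]).round(1));p,_,_=P(g,np.median((q-P0)@N));print('  ',p.mean(0).round(1))
E
```

```text
scene 367 plane offset mm pct [-1.5 -0.7 -0.   2.8 12.6]
 blue n 127 mean h17 [-31035.8  40836.1] min [-32768.7  39130.9] max [-29662.3  42516.6]
 top of bar 23 ((-48959.64453125, 64337.19921875), (2340.752685546875, 1314.252685546875), 3.657318353652954)
 white 18 mean [-49389.9  64937.1] uv 344.4 181.0
  dir [ 9.700000e-01  2.300000e-01 -4.938988e+04  6.493706e+04] 13.6
[[-50585.0, 65020.0], [-50555.0, 64686.0], [-50525.0, 64353.0], [-50207.0, 65265.0], [-50178.0, 64930.0], [-49801.0, 65174.0], [-49773.0, 64840.0], [-49746.0, 64508.0], [-49637.0, 63204.0], [-49424.0, 65418.0], [-49398.0, 65083.0], [-49022.0, 65326.0], [-48997.0, 64993.0], [-48647.0, 65569.0], [-48623.0, 65236.0], [-48249.0, 65478.0], [-48227.0, 65146.0], [-47422.0, 64640.0]]
 red 2 [17.8 34.5]
 green [0.5416 0.0721 0.0737] off [11.4 15.2 19.8]
   [-70.7  -6.4]
top 1259 plane offset mm pct [-1.9 -0.8 -0.   1.1  8.7]
 blue n 195 mean h17 [-4932.2 10877.8] min [-5423.7 10427.3] max [-4504.7 11345. ]
 top of bar 54 ((-7689.51904296875, 17040.447265625), (1314.30322265625, 470.7056884765625), 15.523225784301758)
 white 16 mean [-8045.7 17040.2] uv 335.9 165.4
  dir [ 8.900000e-01  4.500000e-01 -8.045650e+03  1.704023e+04] 27.0
[[-8326.0, 16916.0], [-8309.0, 16814.0], [-8257.0, 17020.0], [-8239.0, 16919.0], [-8169.0, 17023.0], [-8152.0, 16921.0], [-8099.0, 17128.0], [-8082.0, 17026.0], [-8012.0, 17131.0], [-7994.0, 17029.0], [-7924.0, 17134.0], [-7907.0, 17032.0], [-7854.0, 17239.0], [-7837.0, 17137.0], [-7820.0, 17035.0], [-7750.0, 17140.0]]
 red 12 [15.3 29.8]
 green [0.5453 0.0821 0.0711] off [11.6 18.7 21.2]
   [-67.6 -13.9]
```

```bash
cat > pan.py <<'E'
from h import *
def panel(f,verbose=True):
    C=cloud(f);h=cv2.cvtColor(f['color'],cv2.COLOR_RGB2HSV)
    near=(abs(C[...,0]-.613)<.045)&(abs(C[...,1]-.06)<.045)&(C[...,2]>.04);H=(C-P0)@N
    def P(m,hh):
        vv,uu=np.nonzero(m);return np.array([onpanel(f,u,v,hh) for u,v in zip(uu,vv)]).reshape(-1,2)
    bl=(cv2.inRange(h,(100,120,40),(125,255,255))>0)&near
    p=P(bl,.017);print(' blue',len(p),'mean',p.mean(0).round(1) if len(p) else '')
    hi=near&(H>.020)&(H<.032)&(h[...,1]>40);p=P(hi,.026)
    if len(p)>4: print(' bar top',len(p),p.mean(0).round(1),cv2.minAreaRect(p.astype(np.float32)))
    wh=(cv2.dilate(bl.astype(np.uint8),np.ones((3,3)))>0)&(h[...,1]<150)&(h[...,2]>75)&(H>.016)
    p=P(wh,.026)
    if len(p)>2:
        l=cv2.fitLine(p.astype(np.float32),cv2.DIST_L2,0,.01,.01).ravel();print(' white',len(p),p.mean(0).round(1),'line angle',np.degrees(np.arctan2(l[1],l[0])).round(1),'range',p.min(0).round(1),p.max(0).round(1))
    rd=((cv2.inRange(h,(0,110,50),(6,255,255))|cv2.inRange(h,(168,110,50),(180,255,255)))>0)&near
    p=P(rd,0);print(' red',len(p),p.mean(0).round(1) if len(p) else '')
    g=(cv2.inRange(h,(40,80,30),(85,255,255))>0)&(abs(C[...,0]-.545)<.03)&(C[...,1]>.05)&(C[...,1]<.12)
    if g.sum()>5:
        q=C[g];o=np.percentile((q-P0)@N,[10,50,80,95]);print(' green off',o.round(4),'mean',P(g,o[2]).mean(0).round(1))
    k=(h[...,2]>60)&(h[...,1]<110)&(abs(C[...,0]-.477)<.035)&(abs(C[...,1]-.06)<.045)&(H>.016)&(H<.035);p=P(k,.026)
    if len(p)>2: print(' black knob white line',len(p),p.mean(0).round(1))
    k=(abs(C[...,0]-.477)<.035)&(abs(C[...,1]-.06)<.045)&(H>.020)&(H<.03);p=P(k,.026)
    if len(p)>2: print(' black knob bar top',len(p),cv2.minAreaRect(p.astype(np.float32)))
if __name__=='__main__':
    import sys
    for n in('scene','top'): print(n);panel(load(n) if len(sys.argv)<2 else grab(n))
E
python3 pan.py
```

```text
scene
 blue 127 mean [-13.1  24.6]
 bar top 26 [-7.4 15.7] ((-7.250829696655273, 16.457536697387695), (35.29897689819336, 22.907690048217773), 4.970259189605713)
 white 18 [-0.7  9. ] line angle 13.6 range [-30.3  -0.5] [17.2 35.1]
 red 2 [17.8 34.5]
 green off [0.0114 0.0152 0.0188 0.0206] mean [-76.7   2.5]
 black knob white line 25 [-134.9    8.9]
 black knob bar top 44 ((-139.72816467285156, 12.954375267028809), (41.66721725463867, 27.29878807067871), 32.97752380371094)
top
 blue 195 mean [-3.8  9.7]
 bar top 68 [-1.7  2. ] ((-1.8237438201904297, 2.557450294494629), (41.066593170166016, 15.036133766174316), 13.253467559814453)
 white 16 [9.3 2.8] line angle 27.0 range [ 0.  -3.4] [18.1  9.9]
 red 12 [15.3 29.8]
 green off [0.0116 0.0187 0.0201 0.0221] mean [-67.9 -13. ]
 black knob white line 8 [-126.6    6.9]
 black knob bar top 66 ((-134.11732482910156, 2.2790470123291016), (40.92612075805664, 14.174324035644531), 41.46986770629883)
```

Panel fit:
- Knob axis at about (0,+2.4) mm in panel coordinates.
- Dot at (15.3,29.8), which is 32 mm from the axis, at about 60.5°.
- Bar at about 13°, so a clockwise turn of about 0.83 rad is needed.

Next is the lid. I go over it with the fingers shut and push from behind.

```bash
python3 -c "
from h import *
V=frame([0,0,-1],[0,1,0])
to([.545,-.225,.33],V,True)"
```

```text
t 6.9 pos [0.5067 0.3735 0.2593] grip 0.0463 F [-0.9 -0.6 -1. ] q7 0.57
 turn(tool) [-0.128  0.021  0.205] n>= 2 | shift cm old axes [  5.32 -59.04  11.48] | new axes [ -7.07 -59.85   3.83]
```

```bash
python3 -m jog '[[[-2,0,0],[-0.064,0.01,0.103]],[[-2,0,0],[-0.064,0.01,0.102]],[[-1.5,-4.5,0.3],[0,0,0]],[[-1,-4.8,0.3],[0,0,0]],[[-1,-4.8,0.3],[0,0,0]],[[0,-4.8,0.3],[0,0,0]],[[0,-4.8,0.3],[0,0,0]],[[0,-4.8,0.3],[0,0,0]]]' 1 20; python3 -m jog '[[[0,-4.8,0.3],[0,0,0]],[[0,-4.8,0.3],[0,0,0]],[[0,-4.8,0.3],[0,0,0]],[[0,-4.8,0.3],[0,0,0]],[[0,-4.8,0.3],[0,0,0]],[[0,0,0],[0,0,0]]]'; python3 -c "
from h import *
V=frame([0,0,-1],[0,1,0])
to([.545,-.225,.33],V,True)"
```

```text
time_s: 7.7
eef_pos: [0.5217, 0.0903, 0.3254]
ee_rot: [-0.01, 1.581, 0.015]
wrist_force: [1.3, -0.1, 0.5]
grip_width: 0.0006
time_s: 8.3
eef_pos: [0.5336, -0.1664, 0.3186]
ee_rot: [-0.004, 1.591, 0.003]
wrist_force: [-0.3, 0.6, -0.1]
grip_width: 0.0007
t 8.3 pos [ 0.5336 -0.1664  0.3186] grip 0.0007 F [-0.3  0.6 -0.1] q7 1.82
 turn(tool) [ 0.005 -0.02   0.001] n>= 1 | shift cm old axes [-1.16 -5.86  1.09] | new axes [-1.14 -5.86  1.14]
```

```bash
python3 -m jog '[[[0,-3,0.6],[0,-0.02,0]],[[0,-3.2,0.6],[0,0,0]],[[0,-0.5,0],[0,0,0]],[[3,0,0],[0,0,0]],[[3,0,0],[0,0,0]],[[2.5,0,0],[0,0,0]],[[0,0,0],[0,0,0]]]'; python3 -c "
from h import *
V=frame([0,0,-1],[0,1,0])
to([.545,-.203,.235],V,True)"
```

```text
time_s: 9.0
eef_pos: [0.5409, -0.234, 0.2246]
ee_rot: [0.002, 1.58, 0.002]
wrist_force: [-0.1, 0.0, 0.3]
grip_width: 0.0006
t 9.0 pos [ 0.5409 -0.234   0.2246] grip 0.0006 F [-0.1  0.   0.3] q7 1.96
 turn(tool) [-0.    -0.009 -0.003] n>= 1 | shift cm old axes [-1.04  3.1   0.4 ] | new axes [-1.04  3.1   0.41]
```

```bash
python3 -m jog '[[[-0.3,2,0],[0,0,0]],[[-0.4,1.5,0],[0,0,0]],[[-0.4,2,0],[0,0,0]],[[-0.4,2,0],[0,0,0]],[[-0.2,2,0],[0,0,0]],[[0,1.5,0],[0,0,0]],[[0.6,1.5,0],[0,0,0]],[[0,0,0],[0,0,0]]]'; python3 -c "
from h import *
to([.545,-.077,.218])"
```

```text
time_s: 9.8
eef_pos: [0.5407, -0.1033, 0.2417]
ee_rot: [-0.001, 1.577, -0.001]
wrist_force: [0.0, 0.4, -0.3]
grip_width: 0.0008
t 9.8 pos [ 0.5407 -0.1033  0.2417] grip 0.0008 F [ 0.   0.4 -0.3] q7 1.72
 turn(tool) [0. 0. 0.] n>= 0 | shift cm old axes [2.36 2.64 0.45] | new axes [2.36 2.64 0.45]
```

```bash
python3 -m jog '[[[1.2,1.3,0.2],[0,0,0]],[[1.3,1.3,0.2],[0,0,0]],[[1.5,1.4,0],[0,0,0]],[[1.5,1.4,0],[0,0,0]],[[1.5,1.3,0],[0,0,0]]]'; python3 -c "
from h import *
to([.545,-.015,.125])
f=grab('scene');save(cv2.resize(f['color'][120:290,290:480],None,fx=2.5,fy=2.5),'l1.png')"
```

```text
time_s: 10.3
eef_pos: [0.5469, -0.0349, 0.1703]
ee_rot: [0.002, 1.571, -0.005]
wrist_force: [-0.3, -1.1, 1.0]
grip_width: 0.0004
t 10.3 pos [ 0.5469 -0.0349  0.1703] grip 0.0004 F [-0.3 -1.1  1. ] q7 1.6
 turn(tool) [0. 0. 0.] n>= 0 | shift cm old axes [ 4.52  1.99 -0.2 ] | new axes [ 4.52  1.99 -0.2 ]
```

View pics/l1.png

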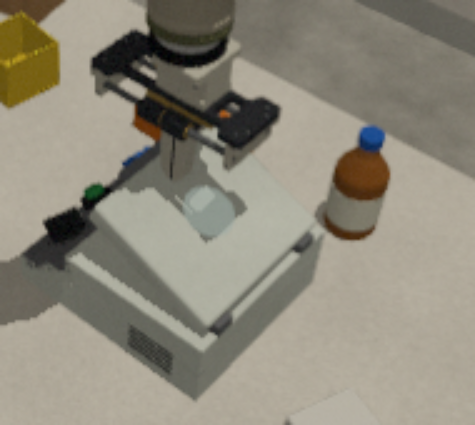

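The lid (190,240) is following the fingers down and is at roughly 0.4 rad. I continue pushing.

```bash
python3 -m jog '[[[1.3,0.8,0],[0,0,0]],[[1.3,0.7,0],[0,0,0]],[[1.3,0.6,0],[0,0,0]],[[0.8,0.2,0],[0,0,0]],[[0.5,0,0],[0,0,0]],[[0.4,0,0],[0,0,0]]]'; python3 -c "
from h import *
to([.545,-.01,.117])"
```

```text
time_s: 10.95
eef_pos: [0.5461, -0.0081, 0.1167]
ee_rot: [0.004, 1.573, -0.002]
wrist_force: [-18.4, 0.7, 74.6]
grip_width: 0.0006
t 10.95 pos [ 0.5461 -0.0081  0.1167] grip 0.0006 F [-18.4   0.7  74.6] q7 1.57
 turn(tool) [0. 0. 0.] n>= 0 | shift cm old axes [-0.03 -0.19 -0.11] | new axes [-0.03 -0.19 -0.11]
```

```bash
cat >> h.py <<'E'
KX=P0+.0024*E2
def knob(phi,off):
    p=np.radians(phi);b=np.cos(p)*E1+np.sin(p)*E2;F=frame(-N,np.cross(b,-N));return KX+off*N,F
E
python3 -m jog '[[[-2,0,0],[0,0,0]],[[-4,0,0],[0,0,0]],[[-4,0,0],[0,0,0]],[[-1,0,0],[0,0,0]]]' 0.5
python3 - <<'E'
from h import *
p,F=knob(13,.07); print(F.round(2)); to(p,F)
f=grab('top');C=cloud(f);m=(abs(C[...,0]-.47)<.02)&(abs(C[...,1]+.06)<.1);g=grab('scene');C2=cloud(g)
for nm,c in(('T',C),('S',C2)):
  for y in(-.13,-.1,-.06,-.02,0):
    k=c[(abs(c[...,0]-.47)<.02)&(abs(c[...,1]-y)<.008)&(c[...,2]>.05)]
    if len(k): print(nm,y,len(k),np.median(k[:,2]).round(4))
E
```

```text
time_s: 11.35
eef_pos: [0.5459, -0.0092, 0.2315]
ee_rot: [0.007, 1.573, -0.003]
wrist_force: [0.5, -1.3, 0.6]
grip_width: 0.0282
[[-0.    0.22  0.97]
 [-0.57  0.8  -0.18]
 [-0.82 -0.56  0.13]]
t 11.35 pos [ 0.5459 -0.0092  0.2315] grip 0.0282 F [ 0.5 -1.3  0.6] q7 1.55
 turn(tool) [ 0.214 -0.074 -0.61 ] n>= 5 | shift cm old axes [10.84 10.76  6.67] | new axes [ 2.71 16.14  3.16]
T -0.06 98 0.1166
T -0.02 513 0.7082
T 0 693 0.7084
S -0.13 76 0.1179
S -0.1 73 0.1179
S -0.06 573 0.6327
S -0.02 148 0.5693
S 0 82 0.1193
```

```bash
python3 -m jog '[[[0,2,1.3],[0.043,-0.015,-0.122]],[[0,2,1.3],[0.043,-0.015,-0.122]],[[0,2,1.3],[0.043,-0.015,-0.122]],[[0,2,1.3],[0.043,-0.015,-0.122]],[[0,2,1.3],[0.042,-0.014,-0.122]],[[0,0,0],[0,0,0]]]' 0.55; python3 -c "
from h import *
p,F=knob(13,.07); to(p,F)"
```

```text
time_s: 12.05
eef_pos: [0.6199, 0.0717, 0.198]
ee_rot: [-0.309, 1.444, -0.674]
wrist_force: [-0.7, 0.8, -1.2]
grip_width: 0.0418
t 12.05 pos [0.6199 0.0717 0.198 ] grip 0.0418 F [-0.7  0.8 -1.2] q7 0.71
 turn(tool) [-0.012 -0.008  0.026] n>= 1 | shift cm old axes [ 4.47  6.24 -2.16] | new axes [ 4.61  6.14 -2.12]
```

```bash
python3 -m jog '[[[1.5,2.2,-0.8],[-0.012,-0.008,0.026]],[[1.5,2.2,-0.8],[0,0,0]],[[1.6,1.7,-0.5],[0,0,0]],[[0,0,0],[0,0,0]]]' 0.63; python3 -c "
from h import *
p,F=knob(13,.012); to(p,F)
f=grab('scene');g=grab('top')
save(cv2.resize(np.hstack([f['color'][120:240,270:400],g['color'][130:250,300:430]]),None,fx=3,fy=3,interpolation=cv2.INTER_CUBIC),'k1.png')"
```

```text
time_s: 12.45
eef_pos: [0.6093, 0.0987, 0.1112]
ee_rot: [-0.314, 1.451, -0.639]
wrist_force: [-1.3, -0.6, 0.0]
grip_width: 0.0341
t 12.45 pos [0.6093 0.0987 0.1112] grip 0.0341 F [-1.3 -0.6  0. ] q7 0.65
 turn(tool) [ 0.013 -0.005  0.005] n>= 1 | shift cm old axes [ 4.85 -0.61  0.54] | new axes [ 4.85 -0.62  0.53]
```

View pics/k1.png

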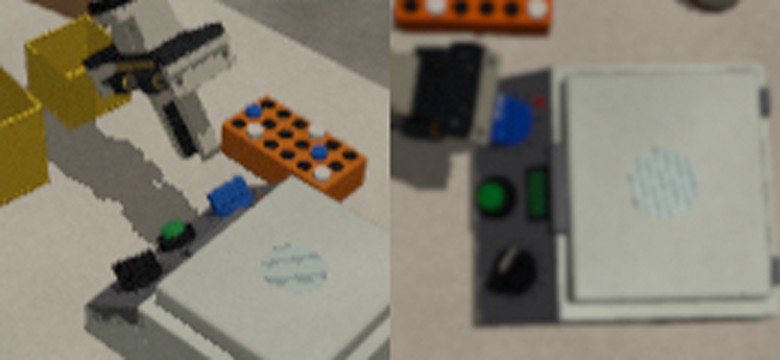

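The lid is down flat (right half). The gripper stands off along the panel normal, above the blue knob at (512,118). I move in.

```bash
python3 -m jog '[[[1.5,-0.3,0.3],[0.013,-0.005,0.005]],[[1.2,-0.3,0.2],[0,0,0]],[[0,0,0],[0,0,0]]]'; python3 -c "
from h import *
p,F=knob(13,.012); to(p,F)
for n in('top','scene'):
  c=cloud(load(n))
  print([ (y,np.median(k[:,2]).round(4)) for y in(-.13,-.1,-.06,-.02,0,.012) for k in [c[(abs(c[...,0]-.48)<.02)&(abs(c[...,1]-y)<.006)&(c[...,2]>.05)&(c[...,2]<.2)]] if len(k)])"
```

```text
time_s: 12.85
eef_pos: [0.616, 0.0733, 0.0989]
ee_rot: [-0.295, 1.437, -0.646]
wrist_force: [-0.1, -0.2, -0.1]
grip_width: 0.0343
t 12.85 pos [0.616  0.0733 0.0989] grip 0.0343 F [-0.1 -0.2 -0.1] q7 0.64
 turn(tool) [-0.008  0.003 -0.002] n>= 1 | shift cm old axes [ 2.39  0.56 -0.45] | new axes [ 2.39  0.57 -0.44]
[(-0.13, np.float64(0.1166)), (-0.1, np.float64(0.1161)), (-0.06, np.float64(0.1165)), (-0.02, np.float64(0.1167)), (0, np.float64(0.1163)), (0.012, np.float64(0.1155))]
[(-0.13, np.float64(0.1184)), (-0.1, np.float64(0.1186)), (-0.06, np.float64(0.1182)), (-0.02, np.float64(0.118)), (0, np.float64(0.1184)), (0.012, np.float64(0.1175))]
```

Both views put the lid flat at 117 mm, so it is fully shut. I continue onto the knob.

```bash
python3 -m jog '[[[0,0.5,-0.4],[0,0,0]],[[0.9,0,0],[0,0,0]],[[0.8,0,0],[0,0,0]],[[0.5,0,0],[0,0,0]],[[0,0,0],[0,0,0]]]'; python3 -c "
from h import *
p,F=knob(13,.012); to(p,F)"
```

```text
time_s: 13.35
eef_pos: [0.614, 0.0653, 0.0777]
ee_rot: [-0.293, 1.435, -0.644]
wrist_force: [-0.1, 0.4, -0.1]
grip_width: 0.0346
t 13.35 pos [0.614  0.0653 0.0777] grip 0.0346 F [-0.1  0.4 -0.1] q7 0.63
 turn(tool) [-0.009  0.004 -0.004] n>= 1 | shift cm old axes [ 0.19  0.06 -0.12] | new axes [ 0.19  0.07 -0.12]
```

```bash
python3 -m jog '[[[0.1,0,0],[0,0,0]],[[0,0,0],[0,0,0]],[[0,0,0],[0,0,0]],[[0,0,0],[0,0,0]],[[0,0,0],[0,0,0]],[[0,0,0],[0,0,0]]]' 1 20; python3 -c "
from h import *
p,F=knob(60.5,.013); to(p,F); print(sense()['moment'])
import pan
for n in('scene','top'): print(n);pan.panel(grab(n))"
```

```text
time_s: 13.95
eef_pos: [0.6143, 0.0657, 0.0762]
ee_rot: [-0.293, 1.435, -0.642]
wrist_force: [0.2, 0.4, -1.3]
grip_width: 0.0119
t 13.95 pos [0.6143 0.0657 0.0762] grip 0.0119 F [ 0.2  0.4 -1.3] q7 0.63
 turn(tool) [ 0.822  0.002 -0.007] n>= 6 | shift cm old axes [-0.01 -0.06 -0.12] | new axes [-0.01 -0.13 -0.04]
[ 0.769644   -0.08123391  0.05404954]
scene
 blue 92 mean [-19.1  28.9]
 bar top 24 [-7.5  7. ] ((-8.911901473999023, -1.7199687957763672), (40.97909164428711, 49.211612701416016), 3.4175000190734863)
 white 22 [-12.2  26. ] line angle -44.2 range [-66.8  -7. ] [16.8 80. ]
 red 1 [17.9 32.2]
 green off [0.0106 0.016  0.0197 0.0212] mean [-77.    2.9]
 black knob white line 28 [-135.4   12. ]
 black knob bar top 45 ((-139.42625427246094, 11.920768737792969), (40.961456298828125, 25.8118839263916), 39.43321990966797)
top
 blue 0 mean 
 red 10 [15.1 30.7]
 green off [0.0108 0.0189 0.0208 0.0225] mean [-68.1 -11.9]
 black knob white line 24 [-124.9   36.4]
 black knob bar top 69 ((-134.49732971191406, 1.5578022003173828), (39.02602767944336, 15.13293170928955), 36.29219055175781)
```

```bash
python3 -m jog '[[[0,0,0],[0.12,0,0]],[[0,0,0],[0.12,0,0]],[[0,0,0],[0.12,0,0]],[[0,0,0],[0.12,0,0]],[[0,0,0],[0.12,0,0]],[[0,0,0],[0.1,0,0]],[[0,0,0],[0.08,0,0]],[[0,0,0],[0,0,0]]]'; python3 -c "
from h import *
p,F=knob(60.5,.013); to(p,F); print(sense()['moment'])"
```

```text
time_s: 14.85
eef_pos: [0.6144, 0.0658, 0.0761]
ee_rot: [0.346, 1.068, -1.158]
wrist_force: [1.1, -0.6, -3.6]
grip_width: 0.0118
t 14.85 pos [0.6144 0.0658 0.0761] grip 0.0118 F [ 1.1 -0.6 -3.6] q7 0.07
 turn(tool) [ 0.01  -0.002 -0.008] n>= 1 | shift cm old axes [-0.   -0.14 -0.03] | new axes [-0.   -0.14 -0.03]
[ 0.57307235 -0.15650535  0.07559626]
```

```bash
python3 -m jog '[[[0,0,0],[0,0,0]],[[0,0,0],[0,0,0]],[[0,0,0],[0,0,0]],[[-2,0,0],[0,0,0]],[[-4,0,0],[0,0,0]],[[-4.5,0,0],[0,0,0]],[[-4.5,0,0],[0,0,0]],[[-4.5,0,0],[0,0,0]]]' 0.7; python3 -c "
from h import *
import pan
for n in('scene','top'): print(n);pan.panel(grab(n))
f=load('scene');g=load('top');to(KX)
save(cv2.resize(np.hstack([f['color'][160:230,300:380],g['color'][145:215,320:400]]),None,fx=5,fy=5,interpolation=cv2.INTER_CUBIC),'k2.png')"
```

```text
time_s: 15.65
eef_pos: [0.6104, 0.1745, 0.2389]
ee_rot: [0.333, 1.077, -1.166]
wrist_force: [1.1, 0.1, -1.6]
grip_width: 0.028
scene
 blue 122 mean [-14.1  22.5]
 bar top 25 [-7.7 15.4] ((-7.2865495681762695, 15.398797035217285), (40.26239776611328, 20.280908584594727), 58.810359954833984)
 white 25 [-5.  18.2] line angle -57.6 range [-66.8 -12.1] [10.7 77.9]
 red 1 [17.9 32.2]
 green off [0.0109 0.0147 0.0194 0.021 ] mean [-77.7   4. ]
 black knob white line 24 [-136.8    8.3]
 black knob bar top 42 ((-138.68649291992188, 11.349013328552246), (41.667259216308594, 23.471311569213867), 32.97688293457031)
top
 blue 203 mean [-4.8  6.8]
 bar top 69 [-1.9  2.2] ((-1.620398998260498, 2.4615840911865234), (43.00217056274414, 13.903180122375488), 59.57251739501953)
 white 20 [ 6.  10.1] line angle 66.4 range [-0.5 -0.3] [11.5 22.2]
 red 12 [15.3 29.8]
 green off [0.0118 0.0198 0.021  0.0222] mean [-68.  -12.5]
 black knob white line 14 [-125.9   38.6]
 black knob bar top 70 ((-134.3665771484375, 2.193349838256836), (40.75171661376953, 14.573123931884766), 38.6308708190918)
t 15.75 pos [0.613  0.1783 0.2413] grip 0.0275 F [-0.1  0.6 -0.9] q7 0.06
 turn(tool) [0. 0. 0.] n>= 0 | shift cm old axes [21.28  0.04 -0.13] | new axes [21.28  0.04 -0.13]
```

View pics/k2.png

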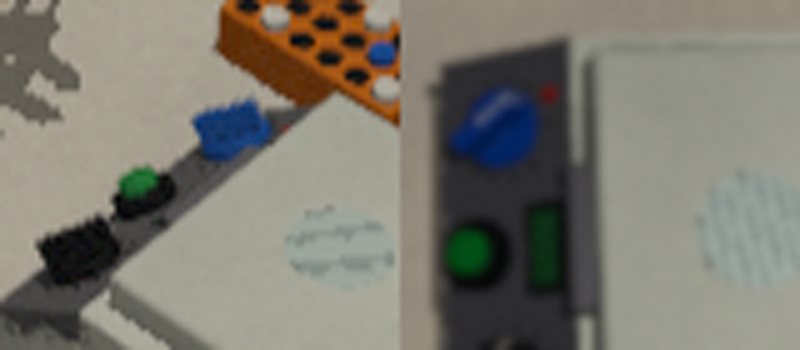

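Top view: the white line at (490,108) points at the red dot at (548,95). The bar is at 59.6° by camera and 59.9° by tool, against the dot at about 59.5°. Next is the button, pressed along the panel normal with the fingers shut.

```bash
cat >> h.py <<'E'
def but(off): return P0-.068*E1-.0125*E2+off*N
E
python3 -m jog '[[[0,0,0],[0,0,0]],[[0,0,0],[0,0,0]],[[0,0,0],[0,0,0]]]' 1 20; python3 -c "
from h import *
to(but(.04),knob(60,0)[1])"
```

```text
time_s: 16.05
eef_pos: [0.6121, 0.1768, 0.2405]
ee_rot: [0.337, 1.077, -1.158]
wrist_force: [0.2, 0.2, -0.0]
grip_width: 0.0084
t 16.05 pos [0.6121 0.1768 0.2405] grip 0.0084 F [ 0.2  0.2 -0. ] q7 0.07
 turn(tool) [ 0.011 -0.004 -0.002] n>= 1 | shift cm old axes [17.13 -4.9  -4.89] | new axes [17.12 -4.92 -4.9 ]
```

```bash
python3 -m jog '[[[2,-2.5,-2.5],[0.01,0,0]],[[3,-2.5,-2.5],[0,0,0]],[[4,0,0],[0,0,0]],[[4,0,0],[0,0,0]],[[3,0,0],[0,0,0]],[[0,0,0],[0,0,0]]]' ; python3 -c "
from h import *
to(but(.021),knob(60,0)[1])"
```

```text
time_s: 16.65
eef_pos: [0.5383, 0.0925, 0.0913]
ee_rot: [0.341, 1.072, -1.171]
wrist_force: [0.4, 0.4, 1.2]
grip_width: 0.0005
t 16.65 pos [0.5383 0.0925 0.0913] grip 0.0005 F [0.4 0.4 1.2] q7 -0.01
 turn(tool) [-0.    -0.003  0.006] n>= 1 | shift cm old axes [1.96 0.66 0.22] | new axes [1.97 0.65 0.22]
```

```bash
python3 -m jog '[[[0.5,0.6,0.2],[0,0,0]],[[0.6,0,0],[0,0,0]],[[0.3,0,0],[0,0,0]],[[0,0,0],[0,0,0]]]' ; python3 -c "
from h import *
to(but(.021),knob(60,0)[1])"
```

```text
time_s: 17.05
eef_pos: [0.5463, 0.0857, 0.0794]
ee_rot: [0.342, 1.072, -1.171]
wrist_force: [0.2, 0.1, 0.3]
grip_width: 0.0005
t 17.05 pos [0.5463 0.0857 0.0794] grip 0.0005 F [0.2 0.1 0.3] q7 -0.0
 turn(tool) [-0.001 -0.003  0.005] n>= 1 | shift cm old axes [ 0.6  -0.1  -0.07] | new axes [ 0.6  -0.1  -0.07]
```

Now I press step by step, watching the force.

```bash
for i in 1 2 3; do python3 -m jog '[[[0.35,0,0],[0,0,0]],[[0,0,0],[0,0,0]]]' | grep -E "pos|force"; done;  python3 -c "
from h import *
to(but(.016),knob(60,0)[1]); print(sense()['wrist_force']@N)"
```

```text
eef_pos: [0.5468, 0.0845, 0.0771]
wrist_force: [-0.4, -0.0, -0.5]
eef_pos: [0.547, 0.083, 0.0743]
wrist_force: [-0.4, -0.2, 0.3]
eef_pos: [0.5473, 0.0812, 0.0715]
wrist_force: [-0.1, 0.8, 3.3]
t 17.65 pos [0.5473 0.0812 0.0715] grip 0.0001 F [-0.1  0.8  3.3] q7 -0.0
 turn(tool) [-0.001 -0.004  0.001] n>= 1 | shift cm old axes [ 0.2  -0.24 -0.04] | new axes [ 0.2  -0.24 -0.04]
3.174502089268891
```

```bash
for i in 1 2; do python3 -m jog '[[[0.25,0,0],[0,0,0]],[[0,0,0],[0,0,0]]]' | grep -E "pos|force"; done;  python3 -c "
from h import *
to(but(.014),knob(60,0)[1]); print(sense()['wrist_force']@N)"
```

```text
eef_pos: [0.5473, 0.0799, 0.0695]
wrist_force: [-1.4, 1.8, 3.9]
eef_pos: [0.5473, 0.0796, 0.0691]
wrist_force: [-2.3, 2.1, 4.2]
t 18.05 pos [0.5473 0.0796 0.0691] grip 0.0005 F [-2.3  2.1  4.2] q7 -0.0
 turn(tool) [-0.    -0.004  0.001] n>= 1 | shift cm old axes [ 0.11 -0.24 -0.04] | new axes [ 0.11 -0.24 -0.04]
4.627785299402815
```

```bash
for i in 1 2; do python3 -m jog '[[[0.4,0,0],[0,0,0]],[[0.4,0,0],[0,0,0]]]' | grep -E "pos|force"; done;  python3 -c "
from h import *
to(but(.014),knob(60,0)[1]); print(sense()['wrist_force']@N)"
```

```text
eef_pos: [0.5476, 0.079, 0.0678]
wrist_force: [-16.6, 32.3, 68.1]
eef_pos: [0.5475, 0.0791, 0.0681]
wrist_force: [-13.7, 24.2, 51.2]
t 18.45 pos [0.5475 0.0791 0.0681] grip 0.0006 F [-13.7  24.2  51.2] q7 0.0
 turn(tool) [ 0.001 -0.006 -0.003] n>= 1 | shift cm old axes [ 0.   -0.27 -0.04] | new axes [ 0.   -0.27 -0.03]
55.82416142156924
```

The force rose about 0.5 N/mm to 5 N at around 14.3 mm off the panel, then hit a hard stop. That fits full travel. I release and retreat.

```bash
python3 -m jog '[[[-1,0,0],[0,0,0]],[[-3,0,0],[0,0,0]],[[-4,0,0],[0,0,0]],[[-4.5,0,0],[0,0,0]],[[-4.5,0,0],[0,0,0]],[[-4,0,0],[0,0,0]],[[0,0,0],[0,0,0]],[[0,0,0],[0,0,0]]]'; python3 -c "
from h import *
import pan
for n in('scene','top'):
  print(n);f=grab(n);pan.panel(f);c=cloud(f)
  print([ (y,np.median(k[:,2]).round(4)) for y in(-.13,-.06,0) for k in [c[(abs(c[...,0]-.48)<.02)&(abs(c[...,1]-y)<.006)&(c[...,2]>.05)&(c[...,2]<.2)]] if len(k)])
f=load('scene');g=load('top')
save(np.hstack([f['color'][90:290,190:490],g['color'][90:290,180:480]]),'z.png');print(sense()['wrist_force'])"
```

```text
time_s: 19.25
eef_pos: [0.5463, 0.2029, 0.248]
ee_rot: [0.347, 1.075, -1.161]
wrist_force: [-0.1, 0.3, 0.2]
grip_width: 0.0001
scene
 blue 120 mean [-14.   22.6]
 bar top 26 [-7.8 13.8] ((-7.782223701477051, 14.580007553100586), (42.17667007446289, 20.280908584594727), 58.81035614013672)
 white 27 [-8.1 20.1] line angle -53.3 range [-66.8 -12.1] [10.7 77.9]
 red 1 [17.9 32.2]
 green off [0.0108 0.0154 0.0198 0.021 ] mean [-78.2   4.8]
 black knob white line 25 [-136.5    8.7]
 black knob bar top 43 ((-138.68649291992188, 11.349013328552246), (41.667259216308594, 23.471311569213867), 32.97688293457031)
[(-0.13, np.float64(0.118)), (-0.06, np.float64(0.1184)), (0, np.float64(0.1181))]
top
 blue 204 mean [-5.   6.7]
 bar top 66 [-2.1  1.7] ((-2.5776257514953613, 2.3442726135253906), (41.98502731323242, 14.940980911254883), 61.88069152832031)
 white 21 [ 6.1 10.7] line angle 67.2 range [-0.5 -0.3] [11.5 22.3]
 red 12 [15.3 29.8]
 green off [0.011  0.0193 0.0211 0.022 ] mean [-68.1 -12.4]
 black knob white line 22 [-128.9   49.7]
 black knob bar top 68 ((-134.73095703125, 1.7366809844970703), (39.288658142089844, 14.17447566986084), 41.466331481933594)
[(-0.13, np.float64(0.1166)), (-0.06, np.float64(0.1162)), (0, np.float64(0.1166))]
[ 0.46069902 -0.36510839 -0.65620712]
```

View pics/z.png

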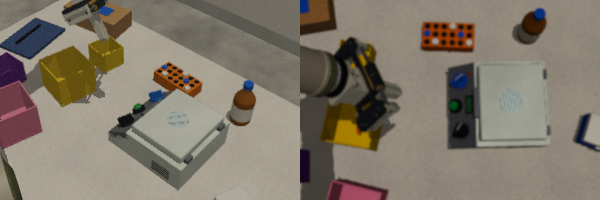

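The final view shows the lid shut, the bystanders in place, the button sprung back and the arm touching nothing. I hand the job in.

```bash
python3 -c "
from h import *
print(job.finish_job())"
```

```text
the job is handed in; nothing more can be done
None
```

I did the four steps in the order asked and handed the job in at about 19.4 s of the 72 s; no verdict was reported.

- **Tube:** it went into the large yellow bin. A picture afterwards showed it inside the bin and the rotor empty.
- **Lid:** both cameras show it flat at 116–118 mm all along, so it is fully shut. The peak push I read was about 75 N on the fingertips.
- **Speed knob:** I gripped the bar and turned it clockwise by about 0.82 rad.
  - The bar read 59.9° by the tool; the camera gave 58.8–61.9°.
  - The dot is at about 58–61°.
  - A line fit to the few white pointer pixels read 66–67°. I did not trust it because the same fit was already off by 14° before the turn.
- **Start button:** it was pressed to a hard stop. The spring force fits 5 N at about 5 mm of travel, and the button's height read the same before and after the press. I did not measure the travel itself.
- **Untouched items:** the arm never reached for the black time knob, tip box, bottle or rack. The knob's measured angle scattered from 33° to 41° throughout with no trend. I did not measure the other three, but in the last picture the rack and bottle look unmoved. The tip box was only partly in view.

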